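# Kit the controller repair case to its drawn layout

## Task

Lift the lid of the shallow metal kit case until it rests back on its stop, then lay the small cream game cartridge and the long brass spacer rod in the case, each inside its own drawn outline: the cartridge flat, label up, its notched corner at the notched corner of the outline. Set them down rather than drop them. The screwdriver handle already lies in its outline: leave it there, and leave everything else on the bench where it is.

Things in the scene. Friction and masses are not known exactly. Their poses are not given: they have to be found in the camera images.
- lid (a joint): hinge of the case lid, rad: 0 shut, 1.72 on its stop (about 9 degrees past upright). The lid weighs about 0.25 kg; it falls shut if let go before upright and falls back onto its stop once past about 1.6. Needs about 1 N at the handle.
- lid_handle (a point): middle of the lid's handle: a round steel bar 10 mm in diameter and 90 mm long, parallel to the hinge, held 42 mm out in front of the lid's front edge (level with the lid, 39 mm above the bench when shut) by an arm at each end; the space between bar and lid is open, and the bar can turn between gripping fingers. 207 mm from the hinge.
- lid_hinge (a point): middle of the hinge line, on the far upper rim of the case; the line is the case's y axis. The front edge of the lid swings up and away from the robot. Open, the lid (310 mm wide) stands behind the case up to 200 mm above the bench and its handle to 240 mm, so bring parts in from the robot's side or above it.
- case: shallow aluminium kit case fixed to the bench, outside 165 (x) by 310 (y) by 35 mm high, floor and walls 5 mm thick; origin at the centre of its underside. Its x axis points from the handle side to the hinge side. The lid is a 6 mm plate over the whole case. On the floor lie three drawn outlines side by side along y, 92 mm apart, in any order, the outer two centred 58 mm from the side walls.
- mark_cart: the cartridge's outline, drawn in black on a white card on the case floor (top of the floor, 5 mm above the bench; the card is only a print and has no thickness to feel): a 76 (x) by 68 mm (y) rectangle with the +x +y corner stepped in by 12 by 12 mm. Origin at its centre on the floor; x along its long side, away from the robot like the case's x.
- mark_notch (a point): where the missing corner of the cartridge belongs on mark_cart: 33 mm along x, 29 mm along y of its origin.
- mark_rod: the long spacer's outline, drawn likewise: a 90 (x) by 22 mm (y) rectangle. Origin at its centre on the floor; x along its long side.
- mark_handle: the screwdriver handle's outline, drawn likewise: 104 by 34 mm with a narrow neck at one end. Origin at its centre on the floor.
- handle: black ceramic screwdriver handle, 96 mm long, six-sided, 22 mm high, with a thin 12 mm neck at +x; already lying in its outline in the case. Origin at the middle of its underside.
- cart: small cream plastic game cartridge, 66 (x) by 58 (y) by 10 mm (z), 45 g, lying label up on the bench; a 12 by 12 mm piece is missing from its +x +y corner. Origin at the centre of its underside, z up. Grip it across the 58 mm, whose sides run full from x = -33 to +21 mm.
- cart_notch (a point): the outer point of the cartridge's missing corner, 33 mm along x, 29 mm along y of its origin.
- rod: long brass spacer rod, 80 mm along x, square 12 by 12 mm section with 8 mm long round 10 mm ends, 90 g, lying on the bench. Origin under its middle, on its underside at the start.
- rod_mid (a point): the centre of the long spacer rod, 6 mm above what it lies on.
- short_rod: short brass spacer, of the same section but only 45 mm long; not wanted. Origin under its middle.
- brick: gray metal power brick, 110 by 62 by 32 mm; not wanted. Origin at the centre of its underside.
- big_cart: large gray game cartridge, 86 by 104 by 18 mm, no notch; not wanted. Origin at the centre of its underside.
- driver: a screwdriver lying on the bench near the robot; not wanted.
- jar: small pale, clear jar of 54 mm diameter, 65 mm high; not wanted. Origin at the centre of its underside.
Not all that is in view belongs to the job. Leave any red look-alike of the cart alone. Leave any blue look-alike of the rod alone.

How it is judged (in metres and radians):
On the way:
1. the lid has been lifted open onto its stop (value of joint lid above 1.62 rad), for 0.2 s.
At the end, for the whole second after the job is handed in: Lid on its stop (over 1.62 rad); cartridge flat on the case floor, label up, within 8 mm and 0.18 rad of its outline, notch within 15 mm of its place; long rod on the floor within 8 mm and 0.15 rad of its outline; handle within 10 mm and 0.2 rad of its own; all at rest (value of joint lid above 1.62 rad and horizontal distance between cart and mark_cart below 0.008 m and angle between the x axis of cart and the x axis of mark_cart, either way round below 0.18 rad and horizontal distance between cart_notch and mark_notch below 0.015 m and z of cart in the frame of mark_cart below 0.004 m and angle between cart's own z axis and vertical below 0.1 rad and horizontal distance between rod_mid and mark_rod below 0.008 m and angle between the x axis of rod and the x axis of mark_rod, either way round below 0.15 rad and z of rod_mid in the frame of mark_rod below 0.01 m and horizontal distance between handle and mark_handle below 0.01 m and angle between the x axis of handle and the x axis of mark_handle, either way round below 0.2 rad and linear speed of each of cart, rod below 0.02 m/s); the robot touches nothing.
It fails at once if something else on the bench (short spacer, power brick, large cartridge, screwdriver, jar) is moved by more than 30 mm (distance of any of short_rod, brick, big_cart, driver, jar from where it was at the start of the episode above 0.03 m).
It fails at once if the cartridge is dropped (falls free faster than 0.7 m/s, about 25 mm) (linear speed of cart above 0.7 m/s and contact force between the fingers and cart below 0.05 N).
It fails at once if the long rod is dropped (falls free faster than 0.7 m/s, about 25 mm) (linear speed of rod above 0.7 m/s and contact force between the fingers and rod below 0.05 N).
It also fails if it takes over 72 s, if anything falls off the work surface, if the arm or the gripper's body presses on something with over 40 N, if the wrist force passes 120 N, or if a joint passes its speed limit or range.

## Robot

A 7-joint arm with a two-finger parallel gripper is mounted at the origin on the work surface. World frame = base frame: x ahead of the robot, y to its left, z up, the work surface at z = 0. Lengths are in mm, angles in rad, forces in N, time in s.
With the tool pointing down it reaches from about 400 to 850 mm from the base axis. Payload 10.4 kg.
Tool frame: the origin (TCP) lies between the finger pads; the fingertips stand bot.tip_extent ahead of it and the grasp point (between the pads) lies 2 mm behind it (bot.tip_extent is the distance from the TCP to the fingertips, in mm); z points along the fingers, y is the line along which they close (so a half turn about z gives the same grasp; the last joint's range is limited). The gripper opens to 85 mm and grips with 20 to 120 N. Pads are 22 mm wide; open, the fingers measure 114 mm over their backs; the gripper's body (76 mm by 85 mm) begins 54 mm behind the grasp point. The pads swing forward as they close: fully open they stand 13 mm farther back than shut.
Start: joints at [-1.296, 0.332, -0.065, 1.46, 0.022, 1.35, -0.088], TCP at [183.373, 597.515, 248.338] pointing down, gripper open.
Joint ranges: [-2.6, 2.6], [-0.5, 2.12], [-1.47, 1.34], [0.16, 2.42], [-1.27, 4.41], [0.06, 2.06], [-2.6, 2.6]. Speed limits (rad/s): [2.22, 2.22, 2.79, 2.79, 3.14, 3.14, 3.14].

## Interface

Orientations are given as a 3x3 rotation matrix whose columns are the frame's x, y, z axes.
In Python, from station import status, get_image, get_calibration, bot, spotter gives the robot as it stands.
- The arm moves only by the shell command python3 -m handwheel 'ROWS' [FORCE]. ROWS is JSON, a list of rows, each an object with "delta_pos": the shift along the tool's x, y, z in m, a list of three; "twist": the turn about the tool's z in rad; "jaw": the opening, from 0 (shut) to 1 (fully open). In form: [{"delta_pos": [dx, dy, dz], "twist": twist, "jaw": jaw}, ...]. A call has 1 to 10 rows; each row is the pose to reach, as a shift and turn from the pose commanded when the call began, along the tool's axes at that moment; what a row does not reach only later rows make up. A row lasts 1/10 s, in which the tool goes at most 50 mm and 8.59 degrees, less where a joint would pass 70% of its speed; a pose out of reach is approached as far as the arm can. A call with a gripper value outside its range is refused whole. The fingers move at their own pace and stop on an object; FORCE is the grip in N (left out, the last holds). Time passes only in rows, so rows that repeat a pose let the fingers close. It gives the time, the measured TCP pose, the force, the opening and the grip force at its end, in the units of the state.
- status.observe(): the state, without advancing time (a new reading comes with each control period).
- get_image(name): name is "side" or "top" or "wrist"; returns (picture, depth): 480x640x3 uint8, blue, green, red; 480x640 float32, mm along the optical axis (not along the pixel's ray), 0 where there is no reading.
- get_calibration(name): a dict with "fx", "fy", "cx", "cy" (pixels), "k1" (the pictures are not rectified: a ray, as slopes to the right and down, at radius r is drawn at 1 + k1 r^2 times it, then the intrinsics apply), "world_to_cam" (4x4, takes a point from world to camera coordinates); the wrist camera has in their place "T_tool_cam" (4x4, takes a point from camera to tool coordinates, whose origin is the TCP and whose axes are the flange's). Camera axes: x right, y up, looking along -z (the intrinsics and any distortion apply to the point x, -y, -z); pixel columns grow to the right and rows downward; lengths in mm; the calibration is good to about 2 mm. A picture is of the moment at which its call begins: read the wrist's pose just before it. get_calibration takes no time and is no camera call.
- bot.finish_job(): hands the job in; it is judged then, once.
Trained networks look in the newest picture that a camera, given by its name, has taken for a name from the list of things; names that differ only in an ending like _2 or _b are one class to them, and where a whole thing is asked for, a point or a joint stands for the part that bears it (a point fixed in the world has none). Each returns a list of dicts, best first, with "p" (0 to 1); they miss things now and then, are a little off and sometimes report something else, mostly with a low value. They report only what shows in the picture. A call takes as long as a camera call. They do not tell look-alikes from the thing itself.
- spotter.look_for(name, camera): "at" ([column, row] in pixels, amid what is visible of it).
- spotter.landmark_of(name, camera): "at" ([column, row] in pixels: a listed point, or the origin of a listed thing).
The state is a dict: "clock": time; "joint_positions": joint angles; "dq": joint speeds; "tau": joint torques, N m; "position": TCP position; "orientation": TCP orientation; "force": force on the tool from outside, world axes, zero at the start; "wrist_torque": the same for the moment, N m; "finger_gap": finger opening in mm; "grip_force": force on a finger pad.
Only numpy, scipy, OpenCV 4.12 (cv2) and the standard library are available. Lean on these libraries where they do the work, as an engineer would, in place of code of your own. Each camera call takes 0.05 s, during which the arm holds its last target. There are 200 camera calls.

## Working session

There is one attempt and no reset: what is moved stays moved. The work goes in short steps, Python scripts to look and compute and a shell command to move; the robot and the scene stay as the last step left them, time stands still between calls to the robot, and variables do not carry over. Pictures are saved under pics/ and viewed, at most 10 in all, crops included, and the job is handed in when it is done.

```bash
ls; mkdir -p pics; cat > h.py <<'E'
import numpy as np, cv2
from station import status,get_image,get_calibration,bot,spotter
def cam_T(n,st=None):
    c=get_calibration(n)
    if n=="wrist":
        st=st or status.observe()
        T=np.eye(4);T[:3,:3]=np.array(st["orientation"]);T[:3,3]=st["position"]
        return c,T@np.array(c["T_tool_cam"])
    return c,np.linalg.inv(np.array(c["world_to_cam"]))
def ray(c,T,px):
    d=cv2.undistortPoints(np.array([[px]],float),np.array([[c["fx"],0,c["cx"]],[0,c["fy"],c["cy"]],[0,0,1.]]),np.array([c["k1"],0,0,0.]))[0,0]
    return T[:3,3],T[:3,:3]@np.array([d[0],-d[1],-1])
def onz(c,T,px,z):
    o,d=ray(c,T,px); return o+d*(z-o[2])/d[2]
def pix(c,T,p):
    q=np.linalg.inv(T)@np.append(p,1); x,y=q[0]/-q[2],-q[1]/-q[2]; f=1+c["k1"]*(x*x+y*y)
    return np.array([c["fx"]*x*f+c["cx"],c["fy"]*y*f+c["cy"]])
E
python3 - <<'E'
from h import *
np.set_printoptions(precision=1,suppress=True)
st=status.observe();print(st,bot.tip_extent)
for n in["top","side"]:
    im,d=get_image(n);cv2.imwrite(f"pics/{n}.png",im)
    c,T=cam_T(n);print(n,T,c)
    for t in["case","lid_handle","lid_hinge","cart","cart_notch","rod","rod_mid","short_rod","big_cart","brick","driver","jar"]:
        r=spotter.landmark_of(t,n)
        z={"lid_handle":39,"lid_hinge":35,"cart_notch":10,"rod_mid":6}.get(t,0)
        print(t,[(np.array(q["at"]).round(),round(q["p"],2),onz(c,T,q["at"],z)[:2]) for q in r[:3]])
E
```

```text
pics
{'clock': 0.0, 'joint_positions': array([-1.3,  0.3, -0.1,  1.5,  0. ,  1.3, -0.1]), 'dq': array([-0., -0.,  0.,  0., -0., -0., -0.]), 'tau': array([ -0. , -62.5,   0. , -39.2,   0. ,   0. ,  -0. ]), 'position': array([183.3, 597.1, 247.5]), 'orientation': array([[-1. ,  0.3, -0. ],
       [ 0.3,  1. , -0. ],
       [-0. , -0. , -1. ]]), 'force': array([0.8, 0.7, 0.6]), 'wrist_torque': array([0., 0., 0.]), 'grip_force': 0.0, 'finger_gap': 84.9384976542546} 17.0
top [[  -0.1    1.    -0.2  275.3]
 [  -1.    -0.1    0.    41.8]
 [  -0.     0.2    1.  1335.1]
 [   0.     0.     0.     1. ]] {'fx': 474.40776247444444, 'fy': 474.40776247444444, 'cx': 320.5054017447978, 'cy': 237.92804959320904, 'k1': -0.0059236288914097344, 'world_to_cam': array([[   -0.1,    -1. ,    -0. ,    79. ],
       [    1. ,    -0.1,     0.2,  -548.6],
       [   -0.2,     0. ,     1. , -1246.2],
       [    0. ,     0. ,     0. ,     1. ]])}
case [(array([378., 240.]), 0.69, array([ 540.9, -148.3])), (array([242., 294.]), 0.27, array([433.1, 252.8]))]
lid_handle [(array([384., 278.]), 0.61, array([ 427.8, -
[... 1822 characters left out ...]
ay([651.9, 226.5])), (array([327., 276.]), 0.75, array([471. ,  89.7])), (array([319., 328.]), 0.55, array([431.1, 259.8]))]
rod [(array([319., 327.]), 0.75, array([434.1, 249.3])), (array([324., 361.]), 0.72, array([392.4, 335.1])), (array([254., 296.]), 0.35, array([620.1, 205.4]))]
rod_mid [(array([220., 268.]), 0.56, array([745.7, 145.4])), (array([322., 325.]), 0.54, array([429. , 245.7])), (array([327., 363.]), 0.51, array([384.1, 344.4]))]
short_rod [(array([269., 371.]), 0.45, array([495.6, 398.4]))]
big_cart [(array([222., 267.]), 0.9, array([747.4, 136.1]))]
brick [(array([198., 341.]), 0.79, array([679.8, 376.9]))]
driver []
jar [(array([240., 230.]), 0.96, array([772.8, -22.2]))]
```

```bash
python3 - <<'E'
from h import *
im=cv2.imread("pics/top.png"); cv2.imwrite("pics/topc.png",cv2.resize(im[140:360,160:500],None,fx=2.35,fy=2.35,interpolation=2))
E
```

```text
(no output)
```

View pics/topc.png

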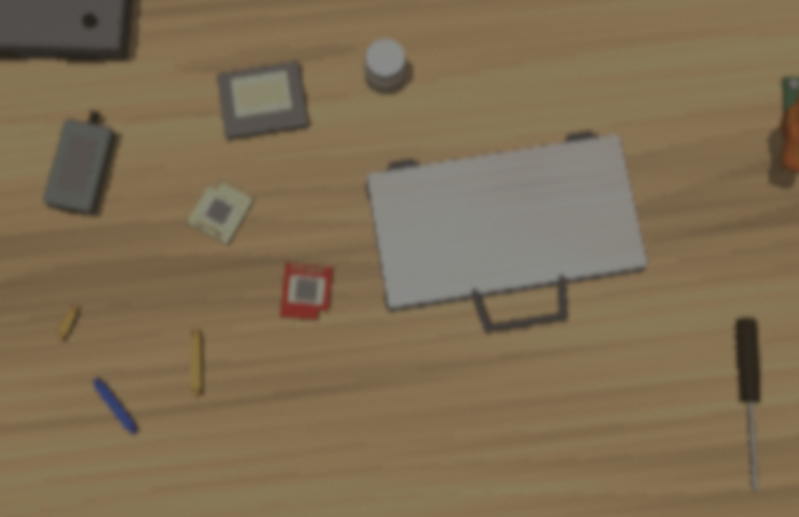

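View pics/side.png

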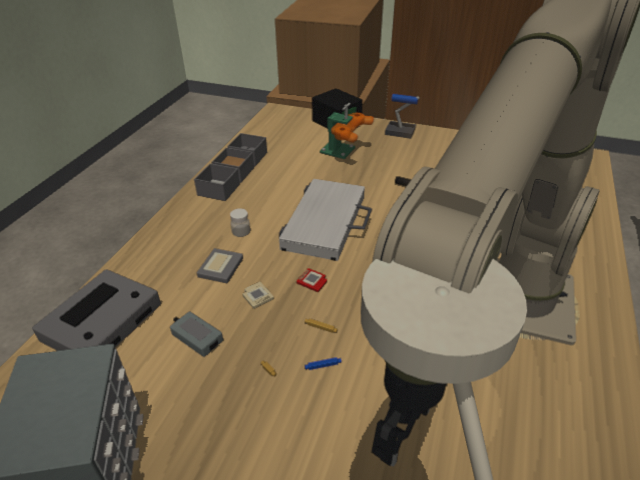

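Top view: cream cart at (253,231), its red look-alike at (294,264). Long brass rod at (243,293), with the short brass spacer at (188,280) and the blue look-alike at (209,314). I want the cream cart and the long brass rod. The case is shut, with its handle at (384,278). Next I fly over the parts and take a close wrist view.

```bash
cat >> h.py <<'E'
def plan(p,az):
    """world TCP target (mm) and azimuth (deg) of tool y (mod 180) -> delta_pos m, twist rad"""
    st=status.observe();R=np.array(st["orientation"]);d=R.T@(np.array(p,float)-st["position"])/1000
    a=np.degrees(np.arctan2(R[1,1],R[0,1]));t=(a-az+90)%180-90
    print("delta",d.round(4),"twist",round(np.radians(t),3),"alt",round(np.radians(t-180*np.sign(t)),3),"y az",round(a,2),"clock",round(float(st["clock"]),2),"pos",np.round(st["position"],1),"j",np.round(st["joint_positions"],2))
E
python3 - <<'E'
from h import *
print(np.round(get_calibration("wrist")["T_tool_cam"],3),{k:v for k,v in get_calibration("wrist").items() if k[0] in"fck"})
plan((470,225,380),75)
E
```

```text
[[-1.00000e-03  9.64000e-01  2.67000e-01  6.70410e+01]
 [ 1.00000e+00  1.00000e-03  1.00000e-03  1.00000e-03]
 [ 0.00000e+00  2.67000e-01 -9.64000e-01 -1.25165e+02]
 [ 0.00000e+00  0.00000e+00  0.00000e+00  1.00000e+00]] {'fx': 357.5640250989761, 'fy': 357.5640250989761, 'cx': 324.21603431954975, 'cy': 242.42950206669016, 'k1': -0.04888448804674041}
delta [-0.3833 -0.272  -0.1317] twist -0.036 alt 3.106 y az 72.94 clock 1.3 pos [183.4 597.5 248.3] j [-1.3   0.33 -0.06  1.46  0.02  1.35 -0.09]
```

```bash
python3 -m handwheel '[{"delta_pos":[-0.38,-0.27,-0.13],"twist":-0.03,"jaw":1},{"delta_pos":[-0.38,-0.27,-0.13],"twist":-0.03,"jaw":1},{"delta_pos":[-0.38,-0.27,-0.13],"twist":-0.03,"jaw":1},{"delta_pos":[-0.38,-0.27,-0.13],"twist":-0.03,"jaw":1},{"delta_pos":[-0.38,-0.27,-0.13],"twist":-0.03,"jaw":1},{"delta_pos":[-0.38,-0.27,-0.13],"twist":-0.03,"jaw":1},{"delta_pos":[-0.38,-0.27,-0.13],"twist":-0.03,"jaw":1},{"delta_pos":[-0.38,-0.27,-0.13],"twist":-0.03,"jaw":1},{"delta_pos":[-0.38,-0.27,-0.13],"twist":-0.03,"jaw":1},{"delta_pos":[-0.38,-0.27,-0.13],"twist":-0.03,"jaw":1}]'
python3 - <<'E'
from h import *
np.set_printoptions(precision=1,suppress=True)
c,T=cam_T("wrist");im,d=get_image("wrist");cv2.imwrite("pics/w1.png",im)
plan((430,-148,120),4)
for t in["cart","cart_notch","rod","rod_mid","case","lid_handle","lid_hinge"]:
    r=spotter.landmark_of(t,"wrist");z={"lid_handle":39,"lid_hinge":35,"cart_notch":10,"rod_mid":6}.get(t,0)
    print(t,[(np.array(q["at"]).round(),round(q["p"],2),onz(c,T,q["at"],z)[:2]) for q in r[:3]])
# shapes by colour
def shapes(n,im,c,T,top):
    hsv=cv2.cvtColor(cv2.GaussianBlur(im,(3,3),0),cv2.COLOR_BGR2HSV)
    return hsv
hsv=cv2.cvtColor(im,cv2.COLOR_BGR2HSV)
for p in [(612,203,10),(432,248,12),(535,230,0),(540,-140,41)]:
    q=pix(c,T,p).round().astype(int);print(p,q,hsv[q[1],q[0]] if 0<=q[1]<480 and 0<=q[0]<640 else "")
E
```

```text
clock: 2.3
position: [469.3, 224.5, 379.7]
orientation: [[-0.963, 0.268, 0.002], [0.268, 0.963, 0.001], [-0.002, 0.001, -1.0]]
force: [0.2, 0.3, 0.5]
finger_gap: 85.3
grip_force: 0.0
delta [-0.1 -0.4  0.3] twist 1.224 alt -1.917 y az 74.15 clock 2.35 pos [472.2 220.4 380.9] j [-0.8  0.1  0.3  1.5 -0.   1.6  0.8]
cart [(array([337., 291.]), 0.97, array([619.8, 203.5])), (array([252., 236.]), 0.83, array([501.8, 105.7])), (array([ 59., 240.]), 0.71, array([ 429.8, -178.9]))]
cart_notch [(array([351., 315.]), 0.98, array([659.1, 213.4])), (array([231., 215.]), 0.78, array([463.6,  89.1]))]
rod [(array([332., 160.]), 0.75, array([429.3, 246.3])), (array([399., 110.]), 0.55, array([389.9, 350.4]))]
rod_mid [(array([333., 161.]), 0.75, array([430.9, 247.3])), (array([395., 115.]), 0.63, array([395.1, 343.3])), (array([452., 299.]), 0.58, array([676.8, 368.8]))]
case [(array([115., 308.]), 0.91, array([ 555.4, -141.8]))]
lid_handle [(array([ 60., 240.]), 0.71, array([ 427.7, -143.9]))]
lid_hinge [(array([131., 364.]), 0.92, array([ 638.4, -132.4]))]
(612, 203, 10) [336 289] [15 21 99]
(432, 248, 12) [334 162] [ 21 178 175]
(535, 230, 0) [340 235] [ 18 127 157]
(540, -140, 41) [ 96 311] [ 18  23 164]
```

View pics/w1.png

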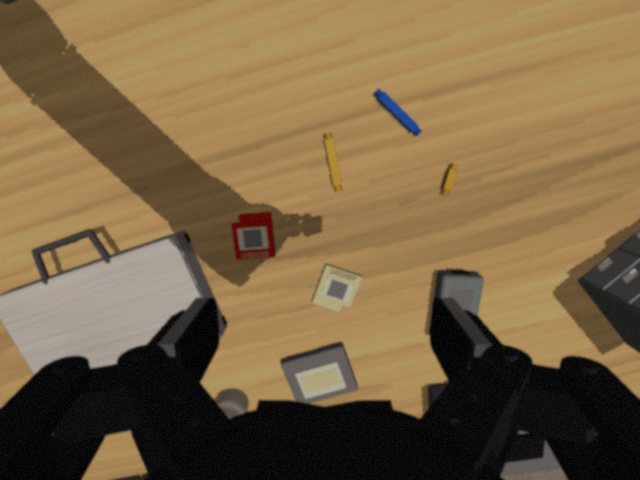

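Cream cart at (337,290), red look-alike at (252,236). Brass rod at (333,161), blue at (398,112), short spacer at (449,180). The case handle is at (70,250). Now to the handle.

```bash
python3 - <<'E'
from h import *
plan((430,-146,150),4)
c,T=cam_T("wrist")
# lid front edge at top face z=41
im=cv2.imread("pics/w1.png");g=cv2.GaussianBlur(cv2.cvtColor(im,cv2.COLOR_BGR2HSV)[...,1],(3,3),0)
m=((g<60)&(cv2.cvtColor(im,cv2.COLOR_BGR2GRAY)>110)).astype(np.uint8);m[:,230:]=0
pts=[]
for x in range(8,175,3):
    col=np.where(m[:,x])[0]; col=col[col>225]
    # longest run start
    if len(col):
        runs=np.split(col,np.where(np.diff(col)>2)[0]+1);r=max(runs,key=len);pts.append(onz(c,T,(x,r[0]),41)[:2])
p=np.array(pts,np.float32);l=cv2.fitLine(p,cv2.DIST_HUBER,0,.01,.01).ravel();print("edge az",np.degrees(np.arctan2(l[1],l[0]))%180-90,l, p[::10])
E
```

```text
delta [-0.0632 -0.3715  0.228 ] twist 1.236 alt -1.906 y az 74.79 clock 2.7 pos [466.6 229.1 377.9] j [-0.8   0.05  0.27  1.53 -0.01  1.57  0.77]
edge az 2.8544922 [ 4.9799535e-02 -9.9875921e-01  4.7092374e+02 -1.1601289e+02] [[ 477.85373   -253.56085  ]
 [ 474.24048   -199.15286  ]
 [ 472.0573    -147.8416   ]
 [ 469.8821     -98.48521  ]
 [ 467.7122     -50.817146 ]
 [ 465.5447      -4.6152864]]
```

```bash
python3 -m handwheel '[{"delta_pos":[-0.06,-0.37,0.22],"twist":1.24,"jaw":1},{"delta_pos":[-0.06,-0.37,0.22],"twist":1.24,"jaw":1},{"delta_pos":[-0.06,-0.37,0.22],"twist":1.24,"jaw":0.35},{"delta_pos":[-0.06,-0.37,0.22],"twist":1.24,"jaw":0.35},{"delta_pos":[-0.06,-0.37,0.22],"twist":1.24,"jaw":0.35},{"delta_pos":[-0.06,-0.37,0.22],"twist":1.24,"jaw":0.35},{"delta_pos":[-0.06,-0.37,0.22],"twist":1.24,"jaw":0.35},{"delta_pos":[-0.06,-0.37,0.22],"twist":1.24,"jaw":0.35},{"delta_pos":[-0.06,-0.37,0.22],"twist":1.24,"jaw":0.35},{"delta_pos":[-0.06,-0.37,0.22],"twist":1.24,"jaw":0.35}]'
python3 - <<'E'
from h import *
np.set_printoptions(precision=1,suppress=True)
get_image("wrist")
for i in range(3):
    c,T=cam_T("wrist");im,d=get_image("wrist");print(T[:3,3], status.observe()["position"])
cv2.imwrite("pics/w2.png",im)
for t in["lid_handle","lid_hinge","case"]:
    r=spotter.landmark_of(t,"wrist");z={"lid_handle":39,"lid_hinge":35}.get(t,0)
    print(t,[(np.array(q["at"]).round(),round(q["p"],2),onz(c,T,q["at"],z)[:2]) for q in r[:2]])
plan((430,-146,60),3)
E
```

```text
clock: 3.7
position: [425.2, -147.7, 156.2]
orientation: [[-0.057, 0.998, -0.003], [0.998, 0.057, -0.001], [-0.0, -0.004, -1.0]]
force: [-0.3, -0.2, -0.4]
finger_gap: 30.0
grip_force: 0.0
[423.  -78.4 282.4] [ 427.2 -144.4  158. ]
[423.6 -77.1 283.2] [ 427.8 -143.7  158.4]
[423.9 -76.5 283.6] [ 428.  -143.4  158.6]
lid_handle [(array([323., 242.]), 0.72, array([ 427.6, -144. ]))]
lid_hinge [(array([605., 247.]), 0.74, array([ 638.5, -135.1]))]
case [(array([478., 230.]), 0.69, array([ 554.2, -135.9]))]
delta [-0.   0.   0.1] twist 0.013 alt -3.129 y az 3.74 clock 4.05 pos [ 428.  -143.7  158.7] j [-0.4 -0.   0.6  2.   0.   1.1  0.3]
```

View pics/w2.png

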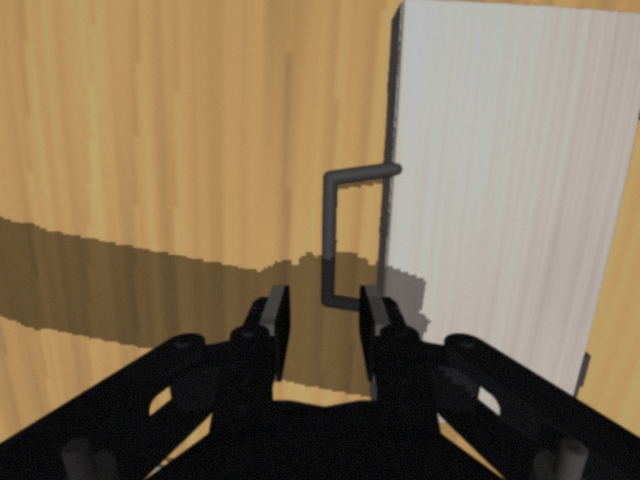

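The handle bar runs from (330,178) to (326,302) and the lid edge is at about x=385. The jaws straddle the bar line.

```bash
python3 - <<'E'
from h import *
c,T=cam_T("wrist")
a=onz(c,T,(329.5,180),44);b=onz(c,T,(326.5,301),44);print(a,b,np.degrees(np.arctan2((a-b)[0],-(a-b)[1])))
e=[onz(c,T,q,41) for q in((400,20),(382,310))];print(e,np.degrees(np.arctan2((e[0]-e[1])[0],-(e[0]-e[1])[1])))
m=(a+b)/2; plan((m[0],m[1],37),3)
E
```

```text
[429.25789267 -99.65975324  44.        ] [ 433.06176388 -187.07686782   44.        ] -177.50840135688443
[array([4.65810402e+02, 4.46919296e-01, 4.10000000e+01]), array([ 475.015201  , -193.18090487,   41.        ])] -177.2782869511747
delta [1.000e-04 3.100e-03 1.217e-01] twist 0.013 alt -3.129 y az 3.74 clock 4.05 pos [ 428.  -143.7  158.7] j [-0.41 -0.    0.64  2.04  0.    1.1   0.3 ]
```

```bash
python3 -m handwheel '[{"delta_pos":[0,0.003,0.04],"twist":0.018,"jaw":0.35},{"delta_pos":[0,0.003,0.08],"twist":0.018,"jaw":0.35},{"delta_pos":[0,0.003,0.122],"twist":0.018,"jaw":0.35},{"delta_pos":[0,0.003,0.122],"twist":0.018,"jaw":0.35},{"delta_pos":[0,0.003,0.122],"twist":0.018,"jaw":0.35},{"delta_pos":[0,0.003,0.122],"twist":0.018,"jaw":0},{"delta_pos":[0,0.003,0.122],"twist":0.018,"jaw":0},{"delta_pos":[0,0.003,0.122],"twist":0.018,"jaw":0},{"delta_pos":[0,0.003,0.122],"twist":0.018,"jaw":0},{"delta_pos":[0,0.003,0.122],"twist":0.018,"jaw":0}]' 25
```

```text
clock: 5.05
position: [430.9, -144.7, 38.4]
orientation: [[-0.045, 0.999, 0.002], [0.999, 0.045, 0.001], [0.001, 0.002, -1.0]]
force: [-6.9, 0.4, 10.2]
finger_gap: 8.8
grip_force: 25.1
```

```bash
python3 -m handwheel '[{"delta_pos":[0,0.0014,-0.0207],"twist":0,"jaw":0},{"delta_pos":[0,0.0049,-0.041],"twist":0,"jaw":0},{"delta_pos":[0,0.0104,-0.061],"twist":0,"jaw":0},{"delta_pos":[0,0.0179,-0.0803],"twist":0,"jaw":0},{"delta_pos":[0,0.0273,-0.0987],"twist":0,"jaw":0},{"delta_pos":[0,0.0384,-0.1162],"twist":0,"jaw":0},{"delta_pos":[0,0.0513,-0.1324],"twist":0,"jaw":0},{"delta_pos":[0,0.0657,-0.1473],"twist":0,"jaw":0},{"delta_pos":[0,0.0815,-0.1606],"twist":0,"jaw":0},{"delta_pos":[0,0.0985,-0.1724],"twist":0,"jaw":0}]' 25
```

```text
clock: 6.05
position: [528.5, -140.2, 212.3]
orientation: [[-0.044, 0.999, 0.001], [0.999, 0.044, 0.002], [0.002, 0.001, -1.0]]
force: [-6.4, 0.3, 9.0]
finger_gap: 9.2
grip_force: 25.5
```

```bash
python3 -m handwheel '[{"delta_pos":[0,0.0182,-0.0099],"twist":0,"jaw":0},{"delta_pos":[0,0.0372,-0.018],"twist":0,"jaw":0},{"delta_pos":[0,0.057,-0.0241],"twist":0,"jaw":0},{"delta_pos":[0,0.0772,-0.0283],"twist":0,"jaw":0},{"delta_pos":[0,0.0979,-0.0304],"twist":0,"jaw":0},{"delta_pos":[0,0.1185,-0.0304],"twist":0,"jaw":0},{"delta_pos":[0,0.1391,-0.0284],"twist":0,"jaw":0},{"delta_pos":[0,0.1391,-0.0284],"twist":0,"jaw":0},{"delta_pos":[0,0.1391,-0.0284],"twist":0,"jaw":0}]' 25
```

```text
clock: 6.95
position: [669.0, -133.6, 240.3]
orientation: [[-0.046, 0.999, 0.005], [0.999, 0.046, -0.0], [-0.0, 0.005, -1.0]]
force: [2.0, 1.7, 6.3]
finger_gap: 9.3
grip_force: 26.1
```

```bash
python3 -m handwheel '[{"delta_pos":[0,0,0],"twist":0,"jaw":0.3},{"delta_pos":[0,0,0],"twist":0,"jaw":0.35},{"delta_pos":[0,0,0],"twist":0,"jaw":0.35},{"delta_pos":[0,0,-0.04],"twist":0,"jaw":0.35},{"delta_pos":[0,0,-0.08],"twist":0,"jaw":0.35},{"delta_pos":[-0.03,-0.04,-0.1],"twist":0,"jaw":0.35},{"delta_pos":[-0.06,-0.08,-0.1],"twist":0,"jaw":0.35},{"delta_pos":[-0.07,-0.12,-0.1],"twist":0,"jaw":0.35},{"delta_pos":[-0.07,-0.12,-0.1],"twist":0,"jaw":0.35},{"delta_pos":[-0.07,-0.12,-0.1],"twist":0,"jaw":0.35}]' 25
python3 - <<'E'
from h import *
np.set_printoptions(precision=1,suppress=True)
for i in range(5):get_image("wrist")
c,T=cam_T("wrist");im,d=get_image("wrist");cv2.imwrite("pics/w3.png",im)
for t in["mark_cart","mark_notch","mark_rod","mark_handle","handle","case","lid_hinge"]:
    r=spotter.landmark_of(t,"wrist");z={"case":0,"lid_hinge":35}.get(t,5)
    print(t,[(np.array(q["at"]).round(),round(q["p"],2),onz(c,T,q["at"],z)[:2]) for q in r[:3]])
# predicted case centre from handle measurement
H=np.array([638,-133.6]);ex=np.array([np.cos(np.radians(2.7)),np.sin(np.radians(2.7))]);print("pred case",H-82.5*ex)
plan((600,100,300),0)
E
```

```text
clock: 7.95
position: [550.2, -209.5, 337.7]
orientation: [[-0.044, 0.999, 0.001], [0.999, 0.044, 0.001], [0.001, 0.001, -1.0]]
force: [0.2, 1.0, 0.1]
finger_gap: 29.5
grip_force: 0.0
mark_cart [(array([325., 212.]), 0.57, array([ 554. , -226.3]))]
mark_notch [(array([354., 190.]), 0.89, array([ 589.1, -197.1])), (array([325.,  58.]), 0.39, array([546. , -43.8]))]
mark_rod [(array([326., 139.]), 0.76, array([ 550.8, -135.3])), (array([330., 214.]), 0.54, array([ 560.6, -228.8]))]
mark_handle [(array([329.,  57.]), 0.78, array([550. , -42.6]))]
handle [(array([327.,  62.]), 0.57, array([548.3, -47.7]))]
case []
lid_hinge [(array([402., 142.]), 0.78, array([ 638.5, -134.9])), (array([326., 140.]), 0.72, array([ 551.2, -137.3])), (array([327.,  58.]), 0.19, array([548.4, -49.9]))]
pred case [ 555.6 -137.5]
delta [0.3 0.1 0. ] twist 0.045 alt -3.097 y az 2.58 clock 8.6 pos [ 551.1 -209.2  337. ] j [-0.3  0.2  0.7  1.4 -0.2  1.5  0.5]
```

View pics/w3.png

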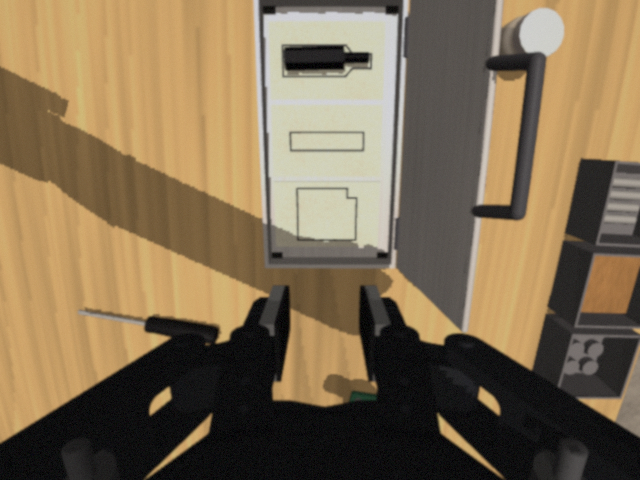

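The lid stands open. Outlines: handle at (327,60), rod at (327,141), cart at (327,214) with its notch upper right at (353,192). I measure the outlines by contour and plan the rod pick.

```bash
python3 - <<'E'
from h import *
c,T=cam_T("wrist");im=cv2.imread("pics/w3.png");g=cv2.cvtColor(im,cv2.COLOR_BGR2GRAY)
def fit(x0,y0,x1,y1,off):
    r=cv2.resize(g[y0:y1,x0:x1],None,fx=4,fy=4,interpolation=cv2.INTER_CUBIC)
    bw=cv2.adaptiveThreshold(r,255,cv2.ADAPTIVE_THRESH_MEAN_C,cv2.THRESH_BINARY_INV,61,20)
    k=max(cv2.findContours(bw,cv2.RETR_EXTERNAL,cv2.CHAIN_APPROX_NONE)[0],key=cv2.contourArea)
    P=np.array([onz(c,T,((q[0]+.5)/4-.5+x0,(q[1]+.5)/4-.5+y0),5)[:2] for q in k[::3,0]],np.float32)
    print(cv2.minAreaRect(P),len(P))
fit(280,122,374,161,0);fit(287,182,366,250,0)
plan((432,240,200),90)
E
```

```text
((551.2388305664062, -138.93455505371094), (93.65457916259766, 25.192054748535156), 2.5449037551879883) 251
((554.703369140625, -231.59423828125), (81.2332992553711, 73.41345977783203), 2.0464632511138916) 300
delta [ 0.4541 -0.0987  0.137 ] twist -1.526 alt 1.616 y az 2.58 clock 8.6 pos [ 551.1 -209.2  337. ] j [-0.29  0.25  0.71  1.45 -0.16  1.5   0.46]
```

```bash
python3 -m handwheel '[{"delta_pos":[0.44,-0.1,0.137],"twist":-1.5,"jaw":0.35},{"delta_pos":[0.44,-0.1,0.137],"twist":-1.5,"jaw":0.35},{"delta_pos":[0.44,-0.1,0.137],"twist":-1.5,"jaw":0.35},{"delta_pos":[0.44,-0.1,0.137],"twist":-1.5,"jaw":0.35},{"delta_pos":[0.44,-0.1,0.137],"twist":-1.5,"jaw":0.35},{"delta_pos":[0.44,-0.1,0.137],"twist":-1.5,"jaw":0.35},{"delta_pos":[0.44,-0.1,0.137],"twist":-1.5,"jaw":0.35},{"delta_pos":[0.44,-0.1,0.137],"twist":-1.5,"jaw":0.35},{"delta_pos":[0.44,-0.1,0.137],"twist":-1.5,"jaw":0.35},{"delta_pos":[0.44,-0.1,0.137],"twist":-1.5,"jaw":0.35}]' 25
cat > rod.py <<'E'
from h import *
for i in range(5):get_image("wrist")
c,T=cam_T("wrist");im,d=get_image("wrist")
r=spotter.landmark_of("rod_mid","wrist");print([(np.round(q["at"]),round(q["p"],2),onz(c,T,q["at"],6)[:2].round(1)) for q in r[:3]])
hsv=cv2.cvtColor(im,cv2.COLOR_BGR2HSV);q=pix(c,T,(432,248,12)).astype(int);print(q,hsv[q[1],q[0]])
cr=im[max(0,q[1]-110):q[1]+110,max(0,q[0]-150):q[0]+150];cv2.imwrite("pics/rod.png",cv2.resize(cr,None,fx=2,fy=2))
m=cv2.inRange(hsv,(15,150,60),(32,255,255));m[:max(0,q[1]-110)]=0;m[q[1]+110:]=0
n,lab,s,cen=cv2.connectedComponentsWithStats(m)
for i in np.argsort(-s[1:,4])[:3]+1:
    k=cv2.findContours((lab==i).astype(np.uint8),0,cv2.CHAIN_APPROX_NONE)[0][0]
    P=np.array([onz(c,T,p,10)[:2] for p in k[:,0].astype(float)],np.float32);print(s[i],cv2.minAreaRect(P))
plan((432,248,60),90)
E
python3 rod.py
```

```text
clock: 9.6
position: [428.9, 229.9, 198.9]
orientation: [[-1.0, 0.015, -0.002], [0.015, 1.0, 0.0], [0.002, 0.0, -1.0]]
force: [0.5, -0.8, -0.9]
finger_gap: 30.2
grip_force: 0.0
[(array([348., 220.]), 0.64, array([432.6, 246.4])), (array([462., 172.]), 0.64, array([392.8, 348.3]))]
[350 220] [ 20 183 205]
[ 341  175   18   87 1160] ((431.57684326171875, 246.65843200683594), (13.162336349487305, 79.26063537597656), 85.60536193847656)
[488 260  34  43 692] ((495.927490234375, 394.510009765625), (18.712528228759766, 45.01518630981445), 62.088619232177734)
delta [0.0008 0.0233 0.1406] twist -0.03 alt 3.112 y az 88.31 clock 9.95 pos [432.1 224.6 200.6] j [-0.8   0.05  0.24  1.89 -0.01  1.19  0.98]
```

View pics/rod.png

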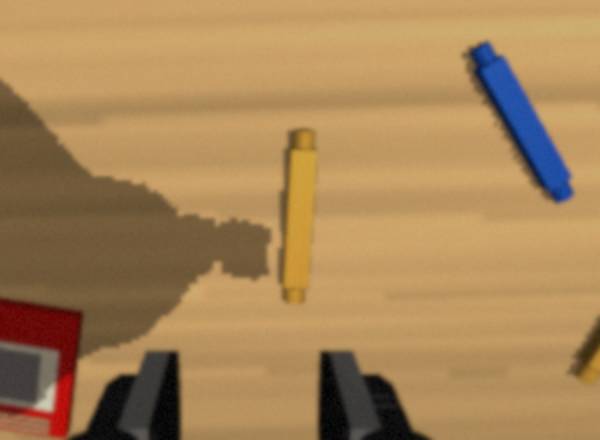

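Long brass rod confirmed: about 80 mm long, centre (432,247), long axis near −4°.

```bash
python3 -m handwheel '[{"delta_pos":[0.001,0.022,0.04],"twist":0.047,"jaw":0.35},{"delta_pos":[0.001,0.022,0.085],"twist":0.047,"jaw":0.35},{"delta_pos":[0.001,0.022,0.13],"twist":0.047,"jaw":0.35},{"delta_pos":[0.001,0.022,0.16],"twist":0.047,"jaw":0.35},{"delta_pos":[0.001,0.022,0.18],"twist":0.047,"jaw":0.35},{"delta_pos":[0.001,0.022,0.18],"twist":0.047,"jaw":0.35},{"delta_pos":[0.001,0.022,0.18],"twist":0.047,"jaw":0.35},{"delta_pos":[0.001,0.022,0.18],"twist":0.047,"jaw":0},{"delta_pos":[0.001,0.022,0.18],"twist":0.047,"jaw":0},{"delta_pos":[0.001,0.022,0.18],"twist":0.047,"jaw":0}]' 40
python3 -m handwheel '[{"delta_pos":[0,0,0],"twist":0,"jaw":0},{"delta_pos":[0,0,0],"twist":0,"jaw":0},{"delta_pos":[0,0,0],"twist":0,"jaw":0}]' 40
python3 -c "
from h import *;print(bot.tip_extent);plan((551,-139,140),92.5)"
```

```text
clock: 10.95
position: [431.5, 247.9, 21.0]
orientation: [[-0.997, 0.073, 0.001], [0.073, 0.997, 0.001], [-0.001, 0.001, -1.0]]
force: [-0.6, -1.4, 6.9]
finger_gap: 10.7
grip_force: 40.4
clock: 11.25
position: [431.5, 247.8, 21.0]
orientation: [[-0.997, 0.073, 0.001], [0.073, 0.997, 0.001], [-0.001, 0.001, -1.0]]
force: [-0.3, -2.7, 7.7]
finger_gap: 10.7
grip_force: 40.4
17.0
delta [-0.1476 -0.377  -0.1192] twist -0.117 alt 3.025 y az 85.8 clock 11.25 pos [431.5 247.8  21. ] j [-0.8   0.32  0.21  2.02 -0.09  0.81  0.96]
```

```bash
python3 -m handwheel '[{"delta_pos":[0,0,-0.03],"twist":0,"jaw":0},{"delta_pos":[0,0,-0.07],"twist":0,"jaw":0},{"delta_pos":[-0.02,-0.04,-0.1],"twist":-0.117,"jaw":0},{"delta_pos":[-0.148,-0.377,-0.119],"twist":-0.117,"jaw":0},{"delta_pos":[-0.148,-0.377,-0.119],"twist":-0.117,"jaw":0},{"delta_pos":[-0.148,-0.377,-0.119],"twist":-0.117,"jaw":0},{"delta_pos":[-0.148,-0.377,-0.119],"twist":-0.117,"jaw":0},{"delta_pos":[-0.148,-0.377,-0.119],"twist":-0.117,"jaw":0},{"delta_pos":[-0.148,-0.377,-0.119],"twist":-0.117,"jaw":0},{"delta_pos":[-0.148,-0.377,-0.119],"twist":-0.117,"jaw":0}]' 40
python3 -m handwheel '[{"delta_pos":[-0.011,-0.039,0],"twist":0,"jaw":0},{"delta_pos":[-0.011,-0.039,0],"twist":0,"jaw":0},{"delta_pos":[-0.011,-0.039,0],"twist":0,"jaw":0},{"delta_pos":[-0.011,-0.039,0],"twist":0,"jaw":0}]' 40
cat > loo.py <<'E'
from h import *
for i in range(4):get_image("wrist")
c,T=cam_T("wrist");im,d=get_image("wrist");cv2.imwrite("pics/w4.png",im)
for t,z in[("mark_rod",5),("mark_cart",5),("mark_notch",5),("rod_mid",6)]:
    r=spotter.landmark_of(t,"wrist");print(t,[(np.round(q["at"]),round(q["p"],2),onz(c,T,q["at"],z)[:2].round(1)) for q in r[:2]])
plan((551.2,-138.9,26),92.5)
E
python3 loo.py
```

```text
clock: 12.25
position: [547.3, -127.0, 138.8]
orientation: [[-0.999, -0.045, 0.001], [-0.045, 0.999, 0.001], [-0.001, 0.0, -1.0]]
force: [1.8, -0.4, -0.3]
finger_gap: 10.2
grip_force: 39.6
clock: 12.65
position: [559.6, -162.3, 138.1]
orientation: [[-0.999, -0.046, -0.0], [-0.046, 0.999, 0.001], [0.0, 0.001, -1.0]]
force: [0.2, -0.5, 0.1]
finger_gap: 10.7
grip_force: 39.6
mark_rod [(array([357., 226.]), 0.56, array([ 550.9, -138.8]))]
mark_cart [(array([235., 228.]), 0.66, array([ 556. , -229.2]))]
mark_notch [(array([275., 266.]), 0.59, array([ 584.9, -199.2]))]
rod_mid [(array([325., 306.]), 0.76, array([ 615.8, -159.8]))]
delta [0.0074 0.0249 0.1123] twist 0.001 alt -3.141 y az 92.56 clock 13.1 pos [ 559.7 -163.4  138.3] j [-0.22  0.35  0.51  1.73 -0.19  1.11  1.97]
```

View pics/w4.png

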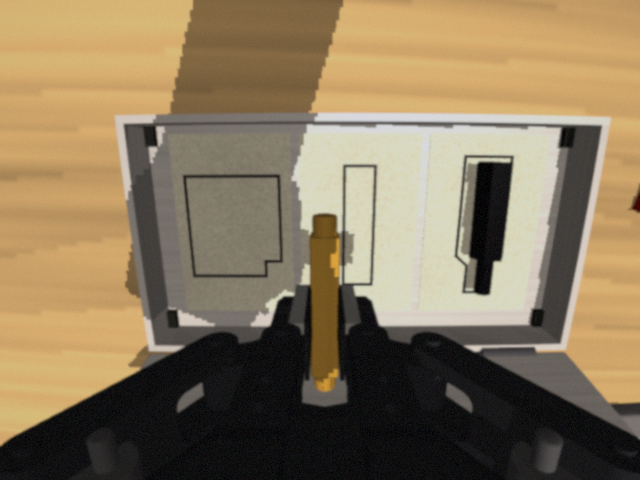

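The rod is held straight at (324,215)–(324,388). Its outline is at (344,165)–(376,284), the cart outline at (185,176)–(281,276) and the handle at (488,225).

```bash
python3 - <<'E'
from h import *
c,T=cam_T("wrist");st=status.observe();R=np.array(st["orientation"])
P=np.array([onz(c,T,q,5) for q in((344.5,166),(375.5,166),(343.5,284),(371.5,284.5))]);m=P.mean(0);print("mark rod",m,P[:,:2].round(1).tolist())
Q=np.array([onz(c,T,q,5) for q in((185.5,176.5),(279,176),(194,276),(283,262))]);print("cart mark corners",Q[:,:2].round(1).tolist(),(Q[1]+Q[2])[:2]/2)
e=[R.T@(onz(c,T,q,z)-st["position"]) for q,z in(((324.5,216),123),((324,389),123))];print("rod ends tool",np.round(e,1))
E
```

```text
mark rod [ 551.94796355 -138.49634045    5.        ] [[507.5, -151.7], [506.5, -129.7], [597.2, -147.2], [596.6, -125.4]]
cart mark corners [[519.5, -265.6], [516.5, -198.1], [595.8, -263.4], [581.2, -194.3]] [ 556.18463769 -230.71570667]
rod ends tool [[ 39.1  -0.2  15.3]
 [-42.5  -0.4  15.3]]
```

```bash
python3 -m handwheel '[{"delta_pos":[0.008,0.025,0.02],"twist":0,"jaw":0},{"delta_pos":[0.008,0.025,0.05],"twist":0,"jaw":0},{"delta_pos":[0.008,0.025,0.08],"twist":0,"jaw":0},{"delta_pos":[0.008,0.025,0.095],"twist":0,"jaw":0},{"delta_pos":[0.008,0.025,0.102],"twist":0,"jaw":0},{"delta_pos":[0.008,0.025,0.107],"twist":0,"jaw":0},{"delta_pos":[0.008,0.025,0.11],"twist":0,"jaw":0},{"delta_pos":[0.008,0.025,0.112],"twist":0,"jaw":0},{"delta_pos":[0.008,0.025,0.112],"twist":0,"jaw":0},{"delta_pos":[0.008,0.025,0.112],"twist":0,"jaw":0}]' 40
```

```text
clock: 14.1
position: [550.9, -139.1, 26.8]
orientation: [[-0.999, -0.044, 0.001], [-0.044, 0.999, 0.0], [-0.001, 0.0, -1.0]]
force: [0.8, 0.2, -1.3]
finger_gap: 10.7
grip_force: 39.6
```

```bash
python3 -c "
from h import *
plan((550.2,-138.7,26),92.5);print(status.observe()['force'])"
```

```text
delta [0.0007 0.0005 0.0008] twist 0.001 alt -3.141 y az 92.53 clock 14.1 pos [ 550.9 -139.1   26.8] j [-0.21  0.47  0.46  1.85 -0.26  0.88  1.99]
[ 0.78752208  0.15850259 -1.30002234]
```

```bash
python3 -m handwheel '[{"delta_pos":[0,0,0.001],"twist":0,"jaw":0},{"delta_pos":[0,0,0.001],"twist":0,"jaw":0},{"delta_pos":[0,0,0.001],"twist":0,"jaw":0.15},{"delta_pos":[0,0,0.001],"twist":0,"jaw":0.3},{"delta_pos":[0,0,0.001],"twist":0,"jaw":0.3},{"delta_pos":[0,0,-0.03],"twist":0,"jaw":0.3},{"delta_pos":[0,0,-0.08],"twist":0,"jaw":0.3},{"delta_pos":[0,0,-0.13],"twist":0,"jaw":0.3},{"delta_pos":[0,0,-0.18],"twist":0,"jaw":0.3},{"delta_pos":[0,0,-0.18],"twist":0,"jaw":0.3}]' 40
python3 - <<'E'
from h import *
c,T=cam_T("wrist");plan((590,190,210),90)
# cart shape from w1 needs that pose; just report here
E
```

```text
clock: 15.1
position: [553.6, -140.2, 213.4]
orientation: [[-0.999, -0.044, 0.011], [-0.044, 0.999, -0.001], [-0.011, -0.001, -1.0]]
force: [1.0, -0.5, 0.4]
finger_gap: 25.3
grip_force: 0.0
delta [-0.0507  0.3283  0.0036] twist 0.044 alt -3.098 y az 92.5 clock 15.1 pos [ 553.6 -140.2  213.4] j [-0.28  0.24  0.53  1.69 -0.13  1.23  1.89]
```

```bash
python3 -m handwheel '[{"delta_pos":[-0.03,0.33,0.004],"twist":0.3,"jaw":0.9},{"delta_pos":[-0.03,0.33,0.004],"twist":0.3,"jaw":0.9},{"delta_pos":[-0.03,0.33,0.004],"twist":0.3,"jaw":0.9},{"delta_pos":[-0.03,0.33,0.004],"twist":0.3,"jaw":0.9},{"delta_pos":[-0.03,0.33,0.004],"twist":0.3,"jaw":0.9},{"delta_pos":[-0.03,0.33,0.004],"twist":0.3,"jaw":0.9},{"delta_pos":[-0.03,0.33,0.004],"twist":0.3,"jaw":0.9},{"delta_pos":[-0.03,0.33,0.004],"twist":0.3,"jaw":0.9},{"delta_pos":[-0.03,0.33,0.004],"twist":0.3,"jaw":0.9},{"delta_pos":[-0.03,0.33,0.004],"twist":0.3,"jaw":0.9}]' 40
cat > cart.py <<'E'
from h import *
for i in range(5):get_image("wrist")
c,T=cam_T("wrist");im,d=get_image("wrist")
for t,z in(("cart",0),("cart_notch",10)):
    r=spotter.landmark_of(t,"wrist");print([(np.round(q["at"]),round(q["p"],2),onz(c,T,q["at"],z)[:2].round(1)) for q in r[:3]])
q=pix(c,T,(616,203,10)).astype(int)
y0,x0=max(0,q[1]-120),max(0,q[0]-150);cr=im[y0:q[1]+120,x0:q[0]+150];cv2.imwrite("pics/cart.png",cv2.resize(cr,None,fx=2,fy=2));print(q,x0,y0)
hsv=cv2.cvtColor(cv2.GaussianBlur(cr,(3,3),0),cv2.COLOR_BGR2HSV);m=cv2.inRange(hsv,(0,0,140),(40,75,255))
n,lab,s,cen=cv2.connectedComponentsWithStats(m);i=1+np.argmax(s[1:,4])
k=max(cv2.findContours((lab==i).astype(np.uint8),0,cv2.CHAIN_APPROX_NONE)[0],key=cv2.contourArea)
P=np.array([onz(c,T,p+[x0,y0],10)[:2] for p in k[:,0].astype(float)],np.float32);print(s[i],cv2.minAreaRect(P))
plan((616,203,60),75)
E
python3 cart.py
```

```text
clock: 16.1
position: [566.2, 190.2, 202.1]
orientation: [[-0.967, 0.255, -0.0], [0.255, 0.967, -0.001], [-0.0, -0.001, -1.0]]
force: [0.9, 0.0, 0.6]
finger_gap: 77.1
grip_force: 0.0
[(array([218., 171.]), 0.78, array([500.1, 108.6])), (array([352., 262.]), 0.76, array([615.1, 205.4]))]
[(array([182., 137.]), 0.96, array([464.1,  90.4])), (array([364., 300.]), 0.9, array([651.8, 208. ]))]
[350 266] 200 146
[ 113   96   77   56 1835] ((613.151611328125, 203.69400024414062), (54.74822998046875, 62.50710678100586), 54.398807525634766)
delta [-0.0454  0.0237  0.1424] twist 0.005 alt -3.136 y az 75.31 clock 16.5 pos [566.  191.5 202.4] j [-0.71  0.31  0.38  1.62 -0.12  1.24  1.  ]
```

View pics/cart.png

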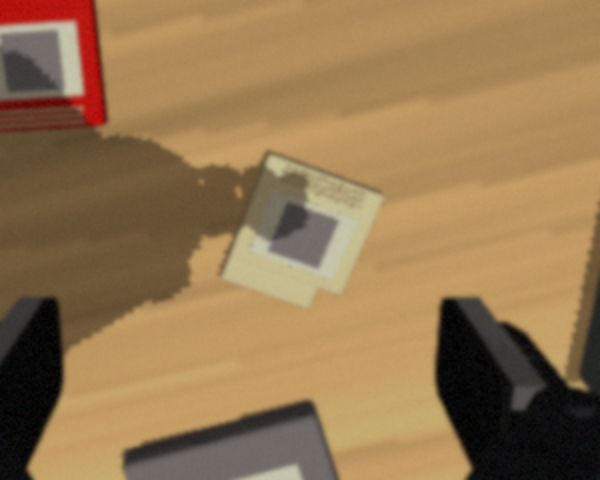

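Cream cart, label up, notch at the lower right of the crop (328,290). The red one is far upper left.

```bash
python3 - <<'E'
from h import *
c,T=cam_T("wrist")
K={k:onz(c,T,(200+x/2,146+y/2),10)[:2] for k,(x,y) in dict(TL=(268,151),TR=(383,193),BR=(342,294),BN=(308,307),L=(221,277)).items()}
for k,v in K.items():print(k,v.round(1))
ax=lambda v:np.degrees(np.arctan2(v[1],v[0]))
print("x az",ax(K["L"]-K["TL"]),ax(K["BR"]-K["TR"]),"y az",ax(K["TR"]-K["TL"]),ax(K["BN"]-K["L"]))
print("lens",[np.linalg.norm(K[a]-K[b]).round(1) for a,b in(("TL","L"),("TL","TR"),("TR","BR"),("L","BN"))],"centre",(K["TR"]+K["L"])/2)
plan((615,204,60),60)
E
```

```text
TL [569.6 199.6]
TR [602.3 246.1]
BR [646.6 216.7]
BN [649.1 199.3]
L [623.3 162.8]
x az -34.42621540493523 -33.54037556212911 y az 54.90014458568269 54.84942989799729
lens [np.float64(65.1), np.float64(56.8), np.float64(53.2), np.float64(44.7)] centre [612.80655157 204.42006562]
delta [-0.0442  0.0244  0.1424] twist 0.267 alt -2.874 y az 75.31 clock 16.5 pos [566.  191.5 202.4] j [-0.71  0.31  0.38  1.62 -0.12  1.24  1.  ]
```

```bash
python3 -m handwheel '[{"delta_pos":[-0.042,0.024,0.03],"twist":0.35,"jaw":0.9},{"delta_pos":[-0.042,0.024,0.07],"twist":0.35,"jaw":0.9},{"delta_pos":[-0.042,0.024,0.11],"twist":0.35,"jaw":0.9},{"delta_pos":[-0.042,0.024,0.15],"twist":0.35,"jaw":0.9},{"delta_pos":[-0.042,0.024,0.175],"twist":0.35,"jaw":0.9},{"delta_pos":[-0.042,0.024,0.185],"twist":0.35,"jaw":0.9},{"delta_pos":[-0.042,0.024,0.188],"twist":0.35,"jaw":0.9},{"delta_pos":[-0.042,0.024,0.188],"twist":0.35,"jaw":0.9}]' 40
python3 -m handwheel '[{"delta_pos":[0,0,0],"twist":0,"jaw":0.7},{"delta_pos":[0,0,0],"twist":0,"jaw":0.5},{"delta_pos":[0,0,0],"twist":0,"jaw":0.5},{"delta_pos":[0,0,0],"twist":0,"jaw":0.5},{"delta_pos":[0,0,0],"twist":0,"jaw":0.5}]' 30
python3 -c "
from h import *;plan((556,-231,140),92.5)"
```

```text
clock: 17.3
position: [613.4, 204.6, 15.3]
orientation: [[-0.822, 0.569, 0.001], [0.569, 0.822, 0.001], [-0.001, 0.001, -1.0]]
force: [0.9, 0.1, 0.7]
finger_gap: 76.9
grip_force: 0.0
clock: 17.8
position: [613.8, 204.9, 16.2]
orientation: [[-0.822, 0.569, 0.002], [0.569, 0.822, 0.001], [-0.001, 0.002, -1.0]]
force: [-1.1, -0.3, 7.9]
finger_gap: 57.1
grip_force: 31.9
delta [-0.2009 -0.3909 -0.1245] twist -0.649 alt 2.492 y az 55.29 clock 17.8 pos [613.8 204.9  16.2] j [-0.68  0.62  0.38  1.63 -0.27  0.94  0.76]
```

```bash
python3 -m handwheel '[{"delta_pos":[0,0,-0.02],"twist":0,"jaw":0.5},{"delta_pos":[0,0,-0.05],"twist":0,"jaw":0.5},{"delta_pos":[0,0,-0.09],"twist":0,"jaw":0.5},{"delta_pos":[-0.02,-0.04,-0.124],"twist":-0.1,"jaw":0.5},{"delta_pos":[-0.04,-0.08,-0.124],"twist":-0.2,"jaw":0.5},{"delta_pos":[-0.06,-0.12,-0.124],"twist":-0.3,"jaw":0.5},{"delta_pos":[-0.08,-0.16,-0.124],"twist":-0.4,"jaw":0.5},{"delta_pos":[-0.1,-0.2,-0.124],"twist":-0.5,"jaw":0.5},{"delta_pos":[-0.12,-0.23,-0.124],"twist":-0.6,"jaw":0.5},{"delta_pos":[-0.14,-0.27,-0.124],"twist":-0.649,"jaw":0.5}]' 45
python3 -c "
from h import *;plan((556,-231,140),92.5);print(status.observe()['finger_gap'],status.observe()['force'])"
```

```text
clock: 18.8
position: [574.4, -97.8, 139.2]
orientation: [[-0.999, -0.048, 0.002], [-0.048, 0.999, 0.001], [-0.002, 0.001, -1.0]]
force: [0.5, 0.2, -0.4]
finger_gap: 56.6
grip_force: 49.5
delta [ 0.0248 -0.1322 -0.0009] twist 0.005 alt -3.137 y az 92.77 clock 18.8 pos [574.4 -97.8 139.2] j [-0.27  0.34  0.43  1.73 -0.16  1.1   1.83]
56.57819847839987 [ 0.48912206  0.24922161 -0.37834716]
```

```bash
python3 -m handwheel '[{"delta_pos":[0.01,-0.04,0],"twist":0,"jaw":0.5},{"delta_pos":[0.02,-0.08,0],"twist":0,"jaw":0.5},{"delta_pos":[0.022,-0.1,0],"twist":0,"jaw":0.5},{"delta_pos":[0.022,-0.1,0],"twist":0,"jaw":0.5},{"delta_pos":[0.022,-0.1,0],"twist":0,"jaw":0.5}]' 45
python3 - <<'E'
from h import *
for i in range(4):get_image("wrist")
c,T=cam_T("wrist");im,d=get_image("wrist");cv2.imwrite("pics/w5.png",im)
for t,z in[("mark_cart",5),("cart",125),("cart_notch",135)]:
    r=spotter.landmark_of(t,"wrist");print(t,[(np.round(q["at"]),round(q["p"],2),onz(c,T,q["at"],z)[:2].round(1)) for q in r[:2]])
plan((555.5,-231.1,22),92.5)
E
```

```text
clock: 19.3
position: [556.5, -198.0, 138.8]
orientation: [[-0.999, -0.042, 0.001], [-0.042, 0.999, 0.0], [-0.001, 0.0, -1.0]]
force: [0.8, 1.0, -0.7]
finger_gap: 56.1
grip_force: 49.5
mark_cart [(array([282., 234.]), 0.82, array([ 556.3, -228.5])), (array([526., 231.]), 0.38, array([545.6, -45. ]))]
cart [(array([324., 302.]), 0.71, array([ 554.5, -197.3])), (array([282., 234.]), 0.16, array([ 525.6, -215.1]))]
cart_notch [(array([388., 370.]), 0.59, array([ 579.5, -169.3])), (array([525., 230.]), 0.2, array([ 517. , -123.1]))]
delta [ 0.0025 -0.0336  0.1163] twist 0.0 alt -3.141 y az 92.53 clock 19.7 pos [ 556.5 -197.5  138.3] j [-0.12  0.36  0.48  1.71 -0.18  1.11  2.02]
```

View pics/w5.png

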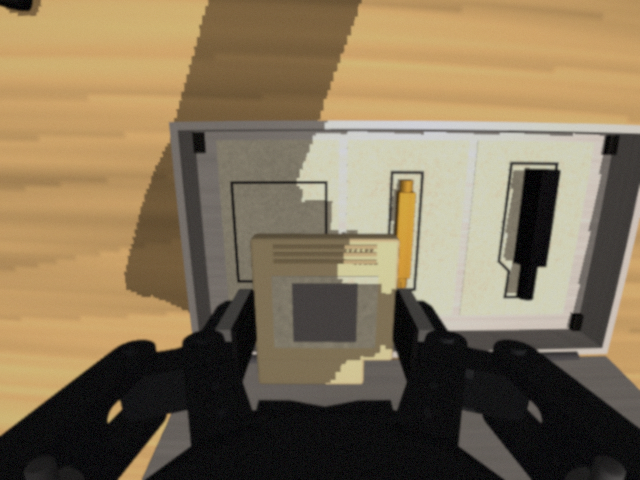

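The rod lies in its outline (407,235), with the handle at (537,233). The held cart's near edge is at row 236 and its notch is lower right at (375,370). The cart outline is at (232,182)–(327,…).

```bash
python3 - <<'E'
from h import *
c,T=cam_T("wrist");st=status.observe();R=np.array(st["orientation"])
f=lambda q,z:onz(c,T,q,z)
A,B,C,D=[R.T@(f(q,132.5)-st["position"]) for q in((251,237),(398.5,237),(260.5,383.5),(397,358))]
print(A,B,C,D,"centre tool",(B+C)[:2]/2,"ang",np.degrees(np.arctan2((B-A)[0],(B-A)[1])))
m=[f(q,5)[:2].round(1) for q in((232.5,183),(326.5,182.5),(238,282))];print("mark",m,(m[1]+m[2])/2)
r=[f(q,11)[:2].round(1) for q in((407,181),(404,288))];o=[f(q,5)[:2].round(1) for q in((391.5,172.5),(422.5,172.5))];print("rod near end",r,"outline near",o)
E
```

```text
[ 32.90512653 -28.04804511   5.76859608] [32.8686935  27.88723226  5.77957182] [-32.37337092 -27.81149449   5.77287836] [-19.73446971  30.30349638   5.78345922] centre tool [0.24766129 0.03786889] ang -0.037319174607687286
mark [array([ 519.7, -265.6]), array([ 516.5, -197.9]), array([ 595.9, -263.2])] [ 556.2  -230.55]
rod near end [array([ 512.3, -141.6]), array([ 592.9, -135.4])] outline near [array([ 507.3, -151.9]), array([ 506.3, -129.7])]
```

```bash
python3 -m handwheel '[{"delta_pos":[0.002,-0.033,0.02],"twist":0,"jaw":0.5},{"delta_pos":[0.002,-0.033,0.05],"twist":0,"jaw":0.5},{"delta_pos":[0.002,-0.033,0.08],"twist":0,"jaw":0.5},{"delta_pos":[0.002,-0.033,0.1],"twist":0,"jaw":0.5},{"delta_pos":[0.002,-0.033,0.108],"twist":0,"jaw":0.5},{"delta_pos":[0.002,-0.033,0.113],"twist":0,"jaw":0.5},{"delta_pos":[0.002,-0.033,0.115],"twist":0,"jaw":0.5},{"delta_pos":[0.002,-0.033,0.116],"twist":0,"jaw":0.5},{"delta_pos":[0.002,-0.033,0.117],"twist":0,"jaw":0.5},{"delta_pos":[0.002,-0.033,0.117],"twist":0,"jaw":0.5}]' 45
python3 -c "
from h import *;plan((555.8,-230.9,21.2),92.5)"
```

```text
clock: 20.7
position: [556.1, -231.2, 21.8]
orientation: [[-0.999, -0.043, 0.001], [-0.043, 0.999, -0.0], [-0.001, -0.0, -1.0]]
force: [0.1, -0.4, -0.5]
finger_gap: 56.6
grip_force: 49.5
delta [0.0003 0.0003 0.0006] twist -0.0 alt 3.141 y az 92.48 clock 20.7 pos [ 556.1 -231.2   21.8] j [-0.03  0.54  0.44  1.76 -0.28  0.91  2.14]
```

Down another millimetre, release, and rise.

```bash
python3 -m handwheel '[{"delta_pos":[0,0,0.001],"twist":0,"jaw":0.5},{"delta_pos":[0,0,0.001],"twist":0,"jaw":0.6},{"delta_pos":[0,0,0.001],"twist":0,"jaw":0.75},{"delta_pos":[0,0,0.001],"twist":0,"jaw":0.78},{"delta_pos":[0,0,0.001],"twist":0,"jaw":0.78},{"delta_pos":[0,0,-0.03],"twist":0,"jaw":0.78},{"delta_pos":[0,0,-0.08],"twist":0,"jaw":0.78},{"delta_pos":[0,0,-0.13],"twist":0,"jaw":0.78},{"delta_pos":[0.05,0,-0.18],"twist":0,"jaw":0.78},{"delta_pos":[0.09,0,-0.2],"twist":0,"jaw":0.78}]' 45
python3 - <<'E'
from h import *
for i in range(6):get_image("wrist")
c,T=cam_T("wrist");im,d=get_image("wrist");cv2.imwrite("pics/w6.png",im)
for t,z in[("mark_cart",5),("cart",5),("cart_notch",15),("mark_notch",5),("mark_rod",5),("rod_mid",11),("handle",5)]:
    r=spotter.landmark_of(t,"wrist");print(t,[(np.round(q["at"]),round(q["p"],2),onz(c,T,q["at"],z)[:2].round(1)) for q in r[:2]])
E
```

```text
clock: 21.7
position: [478.7, -234.6, 215.7]
orientation: [[-0.999, -0.044, 0.002], [-0.044, 0.999, -0.001], [-0.002, -0.001, -1.0]]
force: [-0.6, -1.3, 1.3]
finger_gap: 66.9
grip_force: 0.0
mark_cart []
cart [(array([324., 293.]), 0.89, array([ 556.6, -230.9]))]
cart_notch [(array([351., 322.]), 0.63, array([ 582.5, -202.7]))]
mark_notch [(array([354., 320.]), 0.78, array([ 585.4, -199.2]))]
mark_rod [(array([413., 290.]), 0.72, array([ 550. , -141.1])), (array([507., 290.]), 0.55, array([545.8, -45. ]))]
rod_mid [(array([418., 295.]), 0.92, array([ 552.4, -138. ]))]
handle [(array([507., 290.]), 0.89, array([545.3, -44.9]))]
```

View pics/w6.png

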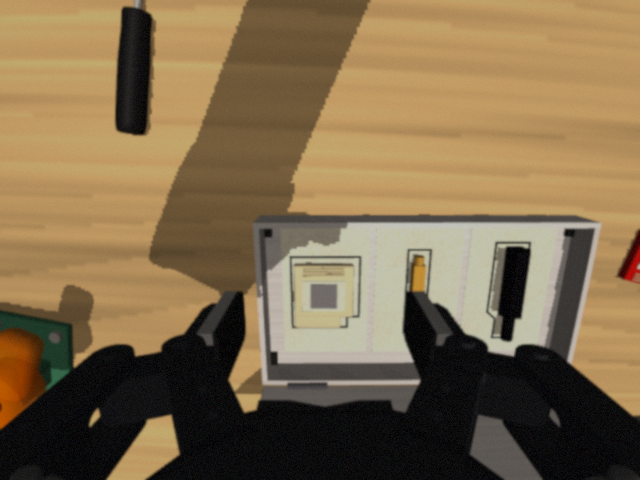

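The cart (324,295) and rod (418,280) lie in their outlines, the notch matches at (350,322), the handle is undisturbed and the lid is back.

```bash
python3 -c "
from station import bot;print(bot.finish_job())"
```

```text
the job is handed in; nothing more can be done
None
```

I handed the job in at about 22 s, but no verdict came back. My last wrist picture showed the lid back and the cartridge and long rod in their outlines, with the notch at its corner and the screwdriver handle still in its own.

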